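# Close and lock the pressure cooker

## Robot

A 6-joint arm with a two-finger parallel gripper is mounted at the origin on the work surface. World frame = base frame: x ahead of the robot, y to its left, z up, the work surface at z = 0. Lengths are in mm, angles in rad, forces in N, time in s.
With the tool pointing down it reaches from about 275 to 1000 mm from the base axis. Payload 8.4 kg.
Tool frame: the origin (TCP) lies midway between the tips of the shut fingers; the grasp point (between the pads) lies 19 mm behind it; z points along the fingers, y is the line along which they close (so a half turn about z gives the same grasp; the last joint's range is limited). The gripper opens to 85 mm and grips with 20 to 120 N. Pads are 22 mm wide; open, the fingers measure 114 mm over their backs; the gripper's body (76 mm by 85 mm) begins 54 mm behind the grasp point. The pads swing forward as they close: fully open they stand 13 mm farther back than shut.
Start: joints at [-1.162, 0.353, 1.633, -0, 1.155, -0.002], TCP at [249.588, -573.004, 231.281] pointing down, gripper open.
Joint ranges: [-2.63, 2.63], [-0.92, 2.1], [0.06, 2.66], [-1.3, 4.44], [0, 2.69], [-3.02, 3.02]. Speed limits (rad/s): [2.22, 2.22, 2.79, 3.14, 3.14, 3.14].

## Interface

Orientations are given as [roll, pitch, yaw] about the fixed x, y, z axes, in that order (R = Rz(yaw) Ry(pitch) Rx(roll)).
In Python, from rig import r, cams gives the robot as it stands. The module is installed in compiled form; this text tells all that it offers.
- The arm moves only by the tool send_rows, never from a script. Its argument "targets" is one flat list of numbers, 7 for each row, row after row: the shift along the tool's x, y, z in m, then the turn, a rotation vector about the tool's x, y, z in rad, then the opening, from -1 (shut) to 1 (fully open). In form: [tx, ty, tz, wx, wy, wz, fingers, tx, ty, tz, wx, wy, wz, fingers, ...]. A call has 1 to 12 rows; each row is the pose to reach, as a shift and turn from the pose commanded when the call began, along the tool's axes at that moment; what a row does not reach only later rows make up. A row lasts 1/12 s, in which the tool goes at most 41.7 mm and 7.16 degrees, less where a joint would pass 70% of its speed; a pose out of reach is approached as far as the arm can. A call with a gripper value outside its range is refused whole. The fingers move at their own pace and stop on an object; "grip_force" is the grip in N (left out, the last holds). Time passes only in rows, so rows that repeat a pose let the fingers close. It gives the time, the measured TCP pose, the force, the opening and the grip force at its end, in the units of the state.
- r.sense(): the state, without advancing time (a new reading comes with each control period).
- cams.grab_frame(name): name is "scene" or "top"; returns a dict with "color" (420x560x3 uint8, blue, green, red), "fx", "fy", "cx", "cy" (pixels), "k1" (the pictures are not rectified: a ray, as slopes to the right and down, at radius r is drawn at 1 + k1 r^2 times it, then the intrinsics apply), "xyz" and "attitude" of the camera in the world. Camera axes: x right, y down, z forward; pixel columns grow to the right and rows downward; lengths in mm; the calibration is good to about 2 mm. A picture is of the moment at which its call begins. There is no depth.
- r.sign_off(): hands the job in; it is judged then, once.
The state is a dict: "clock": time; "qpos": joint angles; "qvel": joint speeds; "joint_efforts": joint torques, N m; "eef_pos": TCP position; "tcp_rot": TCP orientation; "contact_force": force on the tool from outside, world axes, zero at the start; "wrist_torque": the same for the moment, N m; "opening": opening from 0.0 (shut) to 1.0 (fully open); "grasp_force": force on a finger pad.
Only numpy, scipy, OpenCV 4.12 (cv2) and the standard library are available. Lean on these libraries where they do the work, as an engineer would, in place of code of your own. Each camera call takes 0.05 s, during which the arm holds its last target. There are 200 camera calls.

## Task

Close the pressure cooker for cooking: first lift the ladle off the cooker's mouth and lay it gently, bowl side up, with its bowl in the empty green plate. Then set the lid squarely down on the cooker with its handle about 45 degrees anticlockwise (seen from above) of the cooker's handle, without banging it, turn it clockwise until the two handles are in line one above the other, and last press the red lock lever down flat. Leave the other things on the bench where they are.

Things in the scene. Friction and masses are not known exactly. Their poses are not given: they have to be found in the camera images.
- cooker: open aluminium pressure cooker with potatoes in it, held firm in a rubber pot ring on the bench (it does not move). Outer diameter 160 mm, wall 4 mm, rim 110 mm high. Origin: centre of its underside, z up. Its black long handle points along its -x axis; a small loop ear is on the +x side, up to 110 mm from the axis and 82 mm high
- cooker_mouth (a point): centre of the cooker's mouth, at rim height (110 mm). Outside, below the rim, three lugs reach 89 mm radius, centred at 0, 120 and 240 degrees from the cooker's x axis, each 50 degrees long, 101 to 106 mm high; a stop under each ends the lid's turn. A red dot on the outside marks where the lid's handle goes on, 45 degrees anticlockwise (from above) of the long handle
- cooker_handle (a point): point on top of the cooker's long handle, 150 mm from the cooker's axis and 100 mm high. The handle is 26 mm wide, 80 to 166 mm from the axis; its top is 87 mm high out to 102 mm from the axis, then 100 mm
- lid: loose aluminium bayonet lid, 0.35 to 0.58 kg, 192 mm across, right way up on the bench. Origin: centre of the skirt's lower edge, z up; handle along -x. Skirt 19 mm deep inside, inner radius 93 mm, with three lugs inside its lower edge (inner radius 84 mm, 7 mm thick, 40 degrees long, centred at 15, 135, 255 degrees from its x axis). Centre of mass at about x = -18 mm
- lid_axis (a point): point on the lid's axis, 19 mm above the lid's origin, that comes to rest on the rim plane: it lies at cooker_mouth when seated (lid origin 91 mm above the cooker's underside). The lid drops on only with its handle 30 to 60 degrees anticlockwise of the cooker's, with 4 mm of play sideways; its turn ends at the stops some 2 degrees past in line, its lugs 3 mm below the cooker's
- lid_grip (a point): point in the black raised grip block of the lid's handle (24 mm wide, 22 to 88 mm from the axis, 26 to 58 mm above the lid's origin), 42 mm from the axis and 50 mm above the lid's origin: a good place to grasp from above, across the width. The lid's top beside it is 26 to 30 mm high; a steel weight 26 mm across, 68 mm high stands on the lid's axis
- lid_handle (a point): point on top of the lid's handle, 150 mm from the lid's axis and 46 mm above the lid's origin. This outer part is 26 mm wide, 86 to 168 mm from the axis, 14 to 46 mm high
- lever (a joint): angle of the red lock lever on the lid's handle: 0 = raised (leaning outwards, 0.7 rad above flat), 0.7 = pressed down flat along the handle. It stays where it is left (stiff hinge, 0.08 N m: some 2 N on its tip; follow the tip outwards as it goes down), and is raised at the start (0 to 0.1)
- lever_hinge (a point): hinge of the lock lever, across the lid's handle, 92 mm from the lid's axis and 51.5 mm above the lid's origin
- lever_tip (a point): free end of the red lever (22 mm wide, 7 mm thick), 58 mm from its hinge; flat, it lies 150 mm from the lid's axis with its top face 55 mm above the lid's origin
- ladle: stainless steel ladle, 0.13 kg, 265 mm long, lying across the cooker's mouth. Origin: on the underside of its straight flat handle (14 mm wide, 5 mm thick, from x = -105 to +99 mm), z up; the bowl (64 mm across) is centred at x = +128 mm and reaches from 5 mm above to 19 mm below the origin. Centre of mass at about x = +46 mm
- ladle_bowl (a point): middle of the underside of the ladle's bowl
- plate: empty green melamine plate, 184 mm across, 20 mm high, flat inside to about 55 mm radius where the floor is 5 mm thick. Origin: centre of its underside. Loose, 0.22 kg
- onion_plate: the other green plate, with three onions on it (62 mm high); leave alone. Origin: centre of its underside
- spice_box: red plastic spice box with lid, 84 x 114 x 52 mm; leave alone. Origin: centre of its underside
- salt_jar: white salt jar with blue cap, 62 mm across, 74 mm high; leave alone. Origin: centre of its underside
- gas_lighter: gas lighter lying on the bench, orange grip and steel tube, 224 mm long, 26 mm wide, along its x axis; leave alone. Origin: under its middle
- oil_bottle: amber oil bottle, 68 mm across, 210 mm high; leave alone. Origin: centre of its underside
- pickle_jar: green glass pickle jar, 84 mm across, 120 mm high; leave alone. Origin: centre of its underside
- steel_bowl: small steel bowl, 96 mm across, 36 mm high; leave alone. Origin: centre of its underside
- stove_front (a point): point in front of the middle of the twin gas stove that stands along the back (fixed): body 270 mm deep, 580 mm wide, 77 mm high, pan supports to 98 mm, two knobs 22 mm proud of the front. The point is in the plane of the knob faces, 22 mm before the body, 46 mm high

How it is judged:
By the outcome, as a careful person would: the job done as asked, in the order asked, and still so for the second after the job is handed in, with the robot touching nothing.
It also fails if it takes over 69 s, if anything falls off the work surface, if the arm or the gripper's body presses on something with over 40 N, if the wrist force passes 120 N, or if a joint passes its speed limit or range.

## Working session

There is one attempt and no reset: what is moved stays moved. The work goes in short steps, Python scripts to look and compute and a tool call to move; the robot and the scene stay as the last step left them, time stands still between calls to the robot, and variables do not carry over. Pictures are saved under pics/ and viewed, at most 10 in all, crops included, and the job is handed in when it is done.

Besides the shell and the picture viewer there is one more tool, called by a JSON object that holds its "method" and its "body". send_rows: Moves the arm, as the interface text tells. Its arguments: {"type":"object","properties":{"targets":{"type":"array"},"grip_force":{"type":"number"}},"required":["targets"]}

```bash
mkdir -p pics; cat > h.py <<'E'
import numpy as np, cv2
from scipy.spatial.transform import Rotation as Ro
from rig import r, cams
def att(f):
    a=np.array(f["attitude"],float)
    return a if a.shape==(3,3) else (Ro.from_euler('xyz',a).as_matrix() if a.size==3 else None)
def K(f): return np.array([[f["fx"],0,f["cx"]],[0,f["fy"],f["cy"]],[0,0,1.]]), np.array([f["k1"],0,0,0,0.])
def ray(f,uv):
    k,d=K(f); p=cv2.undistortPoints(np.array(uv,float).reshape(-1,1,2),k,d).reshape(-1,2)
    return np.c_[p,np.ones(len(p))]@att(f).T
def onz(f,uv,z):
    d=ray(f,uv); c=np.array(f["xyz"],float); return c+d*((z-c[2])/d[:,2])[:,None]
def proj(f,P):
    k,d=K(f); R=att(f).T; P=np.array(P,float).reshape(-1,3)
    return cv2.projectPoints(P,cv2.Rodrigues(R)[0],-R@np.array(f["xyz"],float),k,d)[0].reshape(-1,2)
E
python3 - <<'E'
from h import *
print(r.sense())
for n in("scene","top"):
    f=cams.grab_frame(n); cv2.imwrite(f"pics/{n}0.png",cv2.resize(f["color"],(800,600),interpolation=cv2.INTER_CUBIC)); np.save(f"{n}0.npy",f,allow_pickle=True)
    print({k:v for k,v in f.items() if k!="color"})
E
```

```text
{'clock': 0.0, 'qpos': array([-1.16236796e+00,  3.53662274e-01,  1.63416469e+00,  3.56269419e-05,
        1.15519621e+00, -2.38754068e-03]), 'qvel': array([-0.00019131, -0.00186141,  0.00133525, -0.00090553,  0.00172064,
        0.00108707]), 'joint_efforts': array([-1.98377275e-03, -6.05259490e+01, -3.42066872e+01, -1.40672687e-04,
        9.44063271e-03,  1.47457274e-05]), 'eef_pos': array([ 249.41961401, -572.53613188,  230.5397882 ]), 'tcp_rot': array([-3.14016221e+00, -3.59888933e-05,  4.10801477e-01]), 'contact_force': array([-0.23916846,  0.40200519, -0.55960766]), 'wrist_torque': array([-0.01853757, -0.04246215, -0.09184135]), 'grasp_force': 0.0, 'opening': 0.9990287010294782}
{'fx': 389.3442303894634, 'fy': 389.3442303894634, 'cx': 276.65222203215546, 'cy': 212.61486167038987, 'k1': -0.04892439905214503, 'xyz': array([1392.47579487, -554.10569126, 1112.09962044]), 'attitude': array([-2.36806143, -0.01654237,  0.99876084])}
{'fx': 529.598095660967, 'fy': 529.598095660967, 'cx': 267.6305640805847, 'cy': 219.4301583731423, 'k1': 0.06675033095658198, 'xyz': array([ 224.7863432 ,  -22.47338286, 1816.74502125]), 'attitude': array([-2.94986365e+00,  1.36028958e-03, -1.55443888e+00])}
```

View pics/scene0.png

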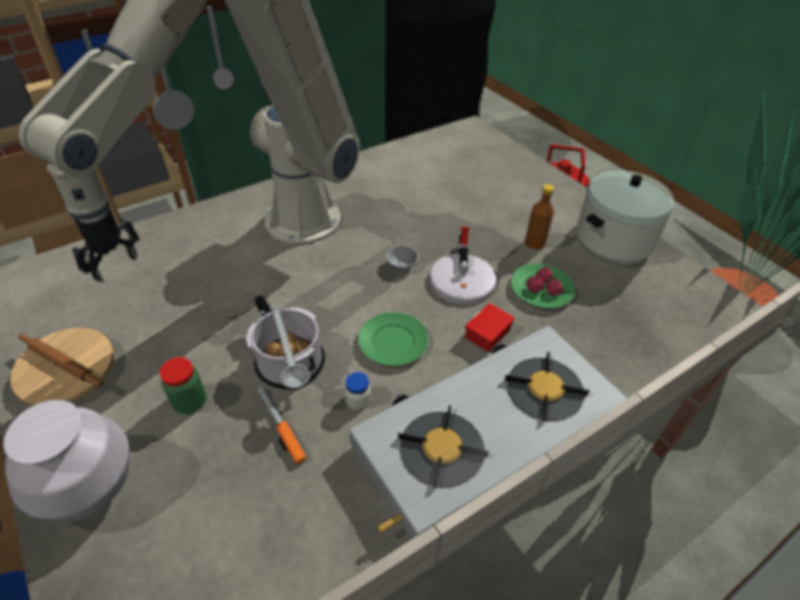

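View pics/top0.png

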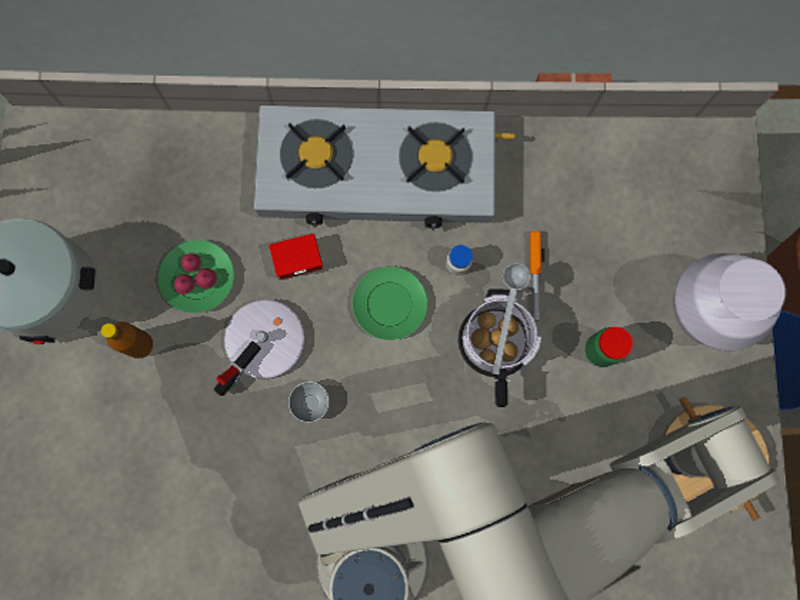

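Scene: the cooker is at about (287,340) with the ladle across it, and the lid at (463,278). Top: cooker rim about (499,335), its handle (502,390), ladle bowl (517,277), empty plate (390,303), lid (264,338) with its handle to the lower left (225,380). I'll measure them by colour masks and enlarged crops.

```bash
python3 - <<'E'
from h import *
T=np.load("top0.npy",allow_pickle=True).item(); S=np.load("scene0.npy",allow_pickle=True).item()
def cr(f,x,y,w,h,s):
    c=cv2.resize(f["color"][y:y+h,x:x+w],None,fx=s,fy=s,interpolation=cv2.INTER_CUBIC)
    for k in range(0,w,10): cv2.putText(c,str(x+k),(k*s,8),0,.3,(0,255,255),1); cv2.line(c,(k*s,10),(k*s,14),(0,255,255),1)
    for k in range(10,h,10): cv2.putText(c,str(y+k),(0,k*s+3),0,.3,(0,255,255),1); cv2.line(c,(20,k*s),(24,k*s),(0,255,255),1)
    return c
cv2.imwrite("pics/topc.png",np.hstack([cr(T,315,180,66,110,5),cr(T,148,200,74,110,5)]))
cv2.imwrite("pics/scc.png",np.hstack([cr(S,166,196,74,96,5),cr(S,290,150,80,96,5)]))
def blobs(f,lo,hi,z,name,amin=8):
    m=cv2.inRange(cv2.cvtColor(f["color"],cv2.COLOR_BGR2HSV),lo,hi)
    n,_,st,ce=cv2.connectedComponentsWithStats(m)
    for i in range(1,n):
        if st[i,4]>=amin: print(name,ce[i].round(1),st[i,:5],onz(f,ce[i],z).round(0)[0,:2])
    return m
m=blobs(T,(50,100,40),(75,255,255),10,"green",200)
cs=[c for c in cv2.findContours(m,0,1)[0] if cv2.contourArea(c)>1000]
for c in cs:
    P=onz(T,c.reshape(-1,2),20)[:,:2].astype(np.float32); print("plate rim circ",cv2.fitEllipse(P))
blobs(T,(0,150,80),(6,255,255),50,"red")
blobs(T,(110,150,60),(125,255,255),74,"blue")
blobs(T,(7,180,150),(14,255,255),20,"orange")
blobs(S,(0,150,80),(6,255,255),50,"Sred")
# lid disc: purple tint
m=cv2.inRange(cv2.cvtColor(T["color"],cv2.COLOR_BGR2HSV),(115,12,110),(160,80,255))
for c in cv2.findContours(m,0,1)[0]:
    if cv2.contourArea(c)>500:
        h=cv2.convexHull(c).reshape(-1,2); P=onz(T,h,22)[:,:2].astype(np.float32); print("lilac",cv2.boundingRect(c),cv2.fitEllipse(P),cv2.minEnclosingCircle(P))
E
```

```text
green [137.1 193.4] [ 111  168   53   51 1551] [661. 443.]
green [272.4 211.9] [ 247  187   52   51 2087] [603. -30.]
green [417.8 245.9] [410 230  24  27 251] [ 492. -529.]
plate rim circ ((601.2294311523438, -30.31277084350586), (177.26866149902344, 177.542236328125), 158.6254119873047)
plate rim circ ((659.9923095703125, 442.0907287597656), (177.57318115234375, 178.51846313476562), 21.413726806640625)
red [206.5 178.2] [188 164  38  30 758] [709. 199.]
red [430.7 239.7] [419 229  24  22 413] [ 507. -562.]
red [ 26.1 239.2] [ 23 238   7   3  16] [488. 789.]
red [158.5 262.4] [151 256  16  14  87] [416. 347.]
orange [376.7 177.1] [375 165   4  26  34] [ 731. -393.]
Sred [400.4 116.2] [385 101  27  29 235] [283. 936.]
Sred [324.7 164.5] [323 159   5  12  46] [394. 359.]
Sred [341.3 228.1] [326 213  34  33 649] [723. 182.]
Sred [123.  259.4] [112 250  23  20 355] [ 441. -544.]
lilac (157, 210, 56, 55) ((508.26116943359375, 268.4512939453125), (187.6419677734375, 190.098388671875), 109.38103485107422) ((508.1836853027344, 269.09222412109375), 95.53534698486328)
lilac (472, 178, 78, 67) ((620.3296508789062, -841.5044555664062), (226.36109924316406, 263.9974060058594), 24.786447525024414) ((624.046875, -843.802978515625), 132.7288055419922)
```

View pics/topc.png

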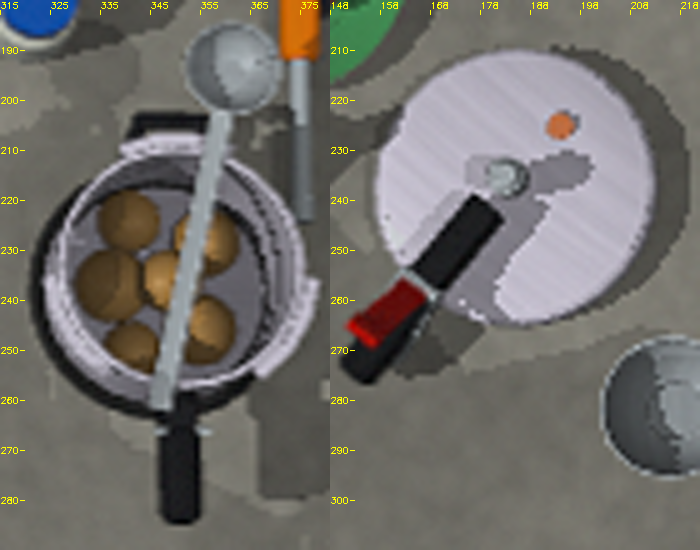

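View pics/scc.png

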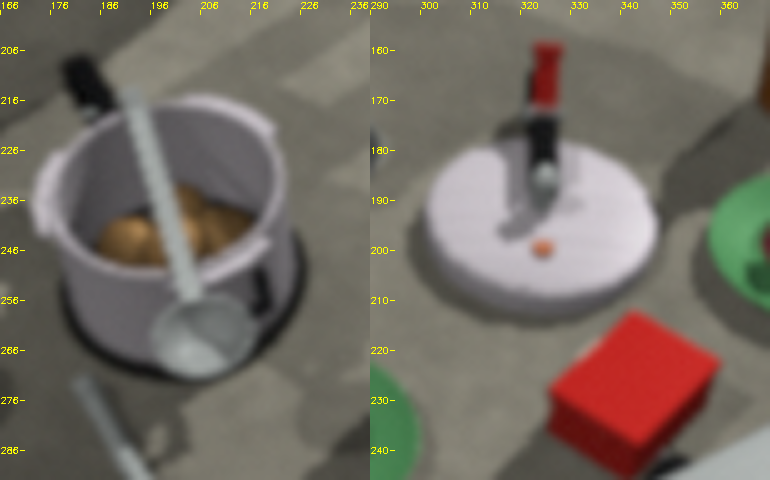

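The top crop (5x) shows the ladle bowl centre at (232,68) and its handle end at (160,408). The cooker handle runs from (180,395) to (180,525). The lid centre is near (515,187), with the grip block from (483,205) to (432,285) and the red lever from (425,290) to (360,335). The scene crop agrees: the ladle runs from (130,92) to (190,295) with its bowl at (205,335).

```bash
python3 - <<'E'
from h import *
from scipy.optimize import least_squares
T=np.load("top0.npy",allow_pickle=True).item(); S=np.load("scene0.npy",allow_pickle=True).item()
o=lambda X,Y,x0,y0:((X+.5)/5-.5+x0,(Y+.5)/5-.5+y0)
hsv=lambda f:cv2.cvtColor(f["color"],cv2.COLOR_BGR2HSV)
def px(f,lo,hi,x,y,w,h):
    m=cv2.inRange(hsv(f),lo,hi)[y:y+h,x:x+w]; v,u=np.nonzero(m); return np.c_[u+x,v+y]
# cooker rim
for n,f,b,g in(("T",T,(320,200,60,65),(490,-270)),("S",S,(170,210,55,45),(490,-270))):
    p=px(f,(110,8,150),(160,90,255),*b); P=onz(f,p,110)[:,:2]
    q=least_squares(lambda c:np.hypot(*(P-c).T)-78,g,loss="cauchy",f_scale=2).x
    d=np.hypot(*(P-q).T); print(n,"rim",len(p),q.round(1),np.histogram(d,[60,68,72,76,80,84,90])[0])
for lab,pts,z in(("handle",[(180,522),(180,400)],100),("ladle bowl",[(232,68)],115),("ladle end/neck",[(160,408),(221,112)],115)):
    print(lab,onz(T,[o(X,Y,315,180) for X,Y in pts],z).round(1)[:,:2].tolist())
print("S ladle bowl,end",onz(S,[o(203,335,166,196)],115).round(1),onz(S,[o(131,90,166,196)],115).round(1))
# dark cooker handle
p=px(T,(0,0,0),(180,255,45),340,262,20,30); P=onz(T,p,100)[:,:2]; m=P.mean(0);w,v=np.linalg.eigh(np.cov(P.T)); print("handle",len(p),m.round(1),v[:,1],"end x",P[:,0].min())
# dark ring: none. lid: block, lever, disc
p=px(T,(0,0,0),(180,255,45),163,236,22,24); P=onz(T,p,58)[:,:2]; m=P.mean(0);w,v=np.linalg.eigh(np.cov(P.T)); print("block",len(p),m.round(1),v[:,1],np.ptp((P-m)@v[:,1]))
L=lambda X,Y:o(X-330,Y,148,200)
print("weight top z68",onz(T,[L(507,176)],68).round(1)[:,:2],"handle end z46",onz(T,[L(356,372)],46).round(1)[:,:2])
p=px(T,(112,8,110),(160,80,255),150,205,70,66); P=onz(T,p,28)[:,:2]; print("disc",cv2.minEnclosingCircle(cv2.convexHull(P.astype(np.float32))))
# weight/steel in the scene view
print("salt",onz(T,[(460*.7,258*.7)],74).round(0)[:,:2],"bowl",onz(T,[(309*.7,402*.7)],36).round(0)[:,:2])
E
```

```text
T rim 345 [ 515.5 -285.9] [  0   0  22 148  74 100]
S rim 101 [ 521.1 -288.5] [ 0  0  3 31 35 32]
handle [[350.7, -285.0], [429.4, -286.2]]
ladle bowl [[648.1, -321.1]]
ladle end/neck [[422.3, -271.0], [618.2, -313.4]]
S ladle bowl,end [[ 651.1 -323.3  115. ]] [[ 427.2 -272.5  115. ]]
handle 180 [ 387.2 -284.4] [-0.99712526 -0.07577087] end x 350.58505206671043
block 153 [462.9 299.8] [-0.79830964  0.60224722] 63.2700438710344
weight top z68 [[507.3 267.2]] handle end z46 [[377.3 364.6]]
disc ((507.6356506347656, 268.2756042480469), 95.62156677246094)
salt [[ 700. -197.]] bowl [[357. 154.]]
```

```bash
cat >> h.py <<'E'
def go(pos,yaw,*more):
    """tool-frame shift (m) and turn to reach world pos (mm), tool down at yaw; several waypoints"""
    s=r.sense(); R=Ro.from_euler('xyz',s["tcp_rot"])
    for p,y in [(pos,yaw)]+list(more):
        t=R.inv().apply(np.array(p,float)-s["eef_pos"])/1000
        w=(R.inv()*Ro.from_euler('xyz',[np.pi,0,y])).as_rotvec()
        print(np.r_[t,w].round(4).tolist())
E
python3 -c "
from h import *
go((527,-295,200),-.218,((527,-295,99),-.218))"
```

```text
[0.3654, -0.1436, 0.0308, -0.0012, 0.0004, 0.6288]
[0.3654, -0.1435, 0.1318, -0.0012, 0.0004, 0.6288]
```

{"method": "send_rows", "body": {"targets": [0.365,-0.144,0.0,0,0,0.629,0,0.365,-0.144,0.0,0,0,0.629,0,0.365,-0.144,0.0,0,0,0.629,0,0.365,-0.144,0.0,0,0,0.629,0,0.365,-0.144,0.0,0,0,0.629,0,0.365,-0.144,0.0,0,0,0.629,0,0.365,-0.144,0.0,0,0,0.629,0,0.365,-0.144,0.0,0,0,0.629,0,0.365,-0.144,0.0,0,0,0.629,0,0.365,-0.144,0.03,0,0,0.629,0,0.365,-0.144,0.06,0,0,0.629,0,0.365,-0.144,0.06,0,0,0.629,0], "grip_force": 60}}

```text
clock: 1.1
eef_pos: [524.7, -292.0, 165.9]
tcp_rot: [-3.139, 0.008, -0.215]
contact_force: [-1.6, 0.1, -0.7]
opening: 0.498
grasp_force: 0.0
```

```bash
python3 -c "
from h import *
go((527,-295,99),-.218); s=r.sense(); print(s['eef_pos'],s['tcp_rot'],s['opening'],s['qpos'],s['clock'])
f=cams.grab_frame('scene'); cv2.imwrite('pics/a.png',cv2.resize(f['color'][150:290,120:300],None,fx=4,fy=4))"
```

```text
[0.0035, 0.0026, 0.0668, -0.0025, 0.0082, 0.0027]
[ 524.65817222 -291.96880498  165.8546974 ] [-3.13903696  0.00821673 -0.21525665] 0.49794161736843173 [-5.10344850e-01  3.88104844e-01  1.74057180e+00  6.52356690e-05
  1.02152083e+00  1.27568433e+00] 1.1
```

View pics/a.png

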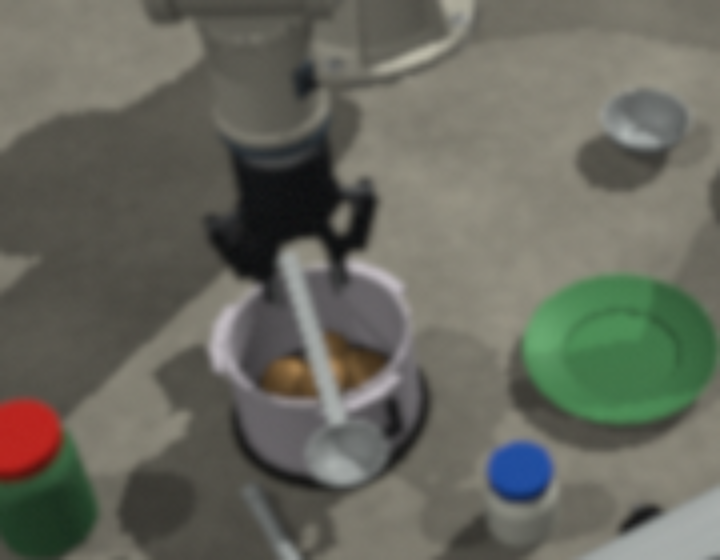

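The gripper straddles the ladle handle at about (305,280), centred across it.

{"method": "send_rows", "body": {"targets": [0.002,0.002,0.02,0,0,0.0,0,0.002,0.002,0.04,0,0,0.0,0,0.002,0.002,0.055,0,0,0.0,0,0.002,0.002,0.066,0,0,0,0,0.002,0.002,0.066,0,0,0,0,0.002,0.002,0.066,0,0,0,-1,0.002,0.002,0.066,0,0,0,-1,0.002,0.002,0.066,0,0,0,-1,0.002,0.002,0.066,0,0,0,-1,0.002,0.002,0.066,0,0,0,-1]}}

```text
clock: 1.98
eef_pos: [528.9, -298.4, 106.9]
tcp_rot: [3.14, -0.002, -0.218]
contact_force: [-0.7, -1.3, 7.2]
opening: 0.137
grasp_force: 58.8
```

```bash
python3 -c "
from h import *
s=r.sense(); print(s)"
```

```text
{'clock': 1.9833, 'qpos': array([-5.15804894e-01,  4.64894705e-01,  1.77405915e+00, -5.55545583e-04,
        9.00270202e-01,  1.27343089e+00]), 'qvel': array([-2.90246018e-04,  2.59955484e-04,  9.33971308e-04, -1.16970494e-03,
       -1.16434889e-03,  5.86572935e-05]), 'joint_efforts': array([ 1.05232593e+00, -5.81766272e+01, -2.65121913e+01,  4.50499076e-01,
       -4.16734060e-01, -2.76615727e-02]), 'eef_pos': array([ 528.92983284, -298.35286986,  106.94842471]), 'tcp_rot': array([ 3.14048172e+00, -2.13679864e-03, -2.18093570e-01]), 'contact_force': array([-0.6903367 , -1.29358235,  7.18870251]), 'wrist_torque': array([-0.17133835,  0.29686912, -0.06258729]), 'grasp_force': 58.81618022918701, 'opening': 0.13741536785833008}
```

{"method": "send_rows", "body": {"targets": [0,0,-0.01,0,0,0,-1,0,0,-0.025,0,0,0,-1,0,0,-0.045,0,0,0,-1,0,0,-0.065,0,0,0,-1,0,0,-0.08,0,0,0,-1,0,0,-0.09,0,0,0,-1,0,0,-0.09,0,0,0,-1,0,0,-0.09,0,0,0,-1]}}

```text
clock: 2.65
eef_pos: [528.3, -297.6, 195.7]
tcp_rot: [3.141, -0.001, -0.218]
contact_force: [-0.3, 0.4, -1.7]
opening: 0.136
grasp_force: 58.9
```

```bash
python3 - <<'E'
from h import *
s=r.sense(); print(s['eef_pos'],s['tcp_rot'],s['opening'],s['contact_force'],s['wrist_torque'])
f=cams.grab_frame('scene'); g=cams.grab_frame('top')
np.save('s1.npy',f,allow_pickle=True);np.save('t1.npy',g,allow_pickle=True)
a=cv2.resize(f['color'][150:290,130:240],None,fx=4,fy=4); b=cv2.resize(g['color'][160:300,310:400],None,fx=4,fy=4)
cv2.imwrite('pics/b.png',np.hstack([a,b]))
E
```

```text
[ 528.34246566 -297.6047339   195.7208503 ] [ 3.14138064e+00 -9.07742397e-04 -2.18167493e-01] 0.13594597301823458 [-0.26347889  0.3832871  -1.71819155] [-1.54394549e-04  1.35635071e-01  7.99731267e-05]
```

View pics/b.png

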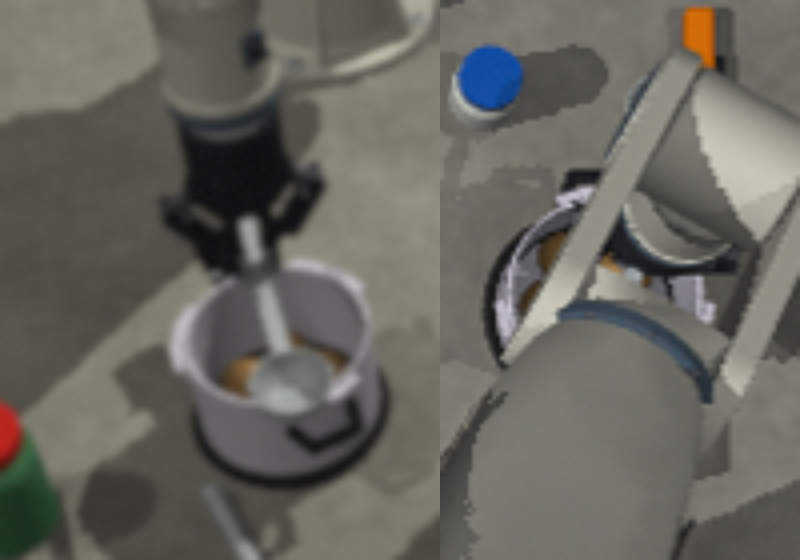

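The ladle is held level in the gripper, bowl up, with the bowl centre at about (290,380) in the left crop and clear of the cooker.

```bash
python3 - <<'E'
from h import *
f=np.load('s1.npy',allow_pickle=True).item(); s=r.sense(); p=s['eef_pos']
b=onz(f,[((290.5)/4-.5+130,380.5/4-.5+150)],202)[0]; print("bowl",b, "from tcp",b-p, np.hypot(*(b-p)[:2]))
u=np.array([.976,-.2165]); pl=np.array([601.2,-30.3]); tgt=pl+14*u
for off in (b[:2]-p[:2], 123*u):
    q=tgt-off; print(q); go((*q,195),-.218,((*q,60),-.218))
E
```

```text
bowl [ 648.07109256 -324.50004492  202.        ] from tcp [120.42896804 -27.28425079   7.66699521] 123.48103774994202
[494.43503196  -6.04674921]
[-0.0954, -0.2771, -0.0004, -0.0005, 0.0015, -0.0001]
[-0.0952, -0.277, 0.1346, -0.0005, 0.0015, -0.0001]
[494.816   -6.7015]
[-0.0949, -0.2765, -0.0004, -0.0005, 0.0015, -0.0001]
[-0.0947, -0.2765, 0.1346, -0.0005, 0.0015, -0.0001]
```

{"method": "send_rows", "body": {"targets": [-0.005,-0.015,0,0,0,0,-1,-0.016,-0.046,0,0,0,0,-1,-0.028,-0.081,0,0,0,0,-1,-0.04,-0.116,0,0,0,0,-1,-0.052,-0.151,0,0,0,0,-1,-0.064,-0.186,0,0,0,0,-1,-0.076,-0.221,0,0,0,0,-1,-0.086,-0.251,0.01,0,0,0,-1,-0.093,-0.27,0.03,0,0,0,-1,-0.095,-0.277,0.055,0,0,0,-1,-0.095,-0.277,0.08,0,0,0,-1,-0.095,-0.277,0.1,0,0,0,-1]}}

```text
clock: 3.75
eef_pos: [493.7, -5.1, 93.2]
tcp_rot: [3.141, 0.002, -0.217]
contact_force: [-0.3, 0.5, -1.5]
opening: 0.136
grasp_force: 58.9
```

{"method": "send_rows", "body": {"targets": [0,0,0.015,0,0,0,-1,0,0,0.03,0,0,0,-1,0,0,0.04,0,0,0,-1,0,0,0.045,0,0,0,-1,0,0,0.05,0,0,0,-1,0,0,0.05,0,0,0,-1,0,0,0.05,0,0,0,-1]}}

```text
clock: 4.33
eef_pos: [495.6, -6.6, 45.5]
tcp_rot: [-3.142, -0.0, -0.218]
contact_force: [-0.4, 0.9, -1.3]
opening: 0.135
grasp_force: 58.9
```

```bash
python3 - <<'E'
from h import *
s=r.sense(); print(s['eef_pos'],s['contact_force'],s['wrist_torque'])
f=cams.grab_frame('scene'); 
cv2.imwrite('pics/c.png',cv2.resize(f['color'][170:270,220:340],None,fx=5,fy=5))
go((494.5,-6.3,21),-.218)
E
```

```text
[495.60590403  -6.58914596  45.54190712] [-0.3578626   0.91876577 -1.31959523] [-0.01207411  0.00170962  0.04716082]
[-0.0014, 0.0, 0.0248, -0.0002, -0.0008, -0.0003]
```

View pics/c.png

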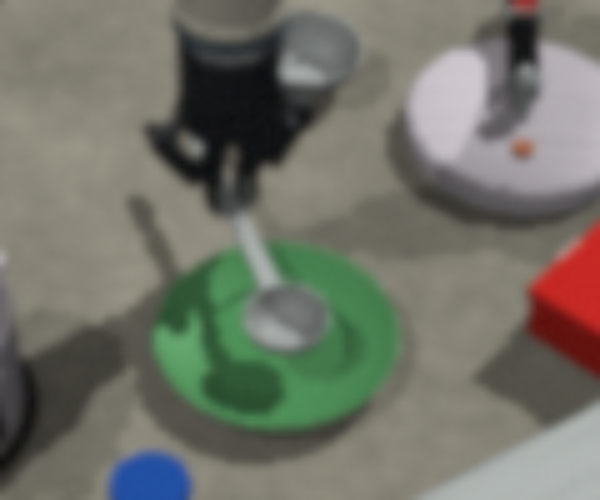

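The bowl hangs over the plate at (288,318), a little above its centre (275,335), as it should at this height.

{"method": "send_rows", "body": {"targets": [-0.001,0,0.006,0,0,0,-1,-0.001,0,0.012,0,0,0,-1,-0.001,0,0.017,0,0,0,-1,-0.001,0,0.02,0,0,0,-1,-0.001,0,0.022,0,0,0,-1,-0.001,0,0.023,0,0,0,-1,-0.001,0,0.024,0,0,0,-1,-0.001,0,0.024,0,0,0,-1,-0.001,0,0.024,0,0,0,-1]}}

```text
clock: 5.13
eef_pos: [494.5, -6.4, 21.4]
tcp_rot: [-3.142, -0.0, -0.218]
contact_force: [0.2, -0.1, -1.0]
opening: 0.138
grasp_force: 59.0
```

```bash
python3 - <<'E'
from h import *
s=r.sense(); print(s['eef_pos'],s['contact_force'],s['wrist_torque'],s['opening'])
E
```

```text
[494.54490148  -6.39829489  21.35975917] [ 0.21491029 -0.05146143 -0.95117213] [ 0.00378337 -0.00842642 -0.06774209] 0.13769046059806536
```

{"method": "send_rows", "body": {"targets": [0,0,0.001,0,0,0,-1,0,0,0.002,0,0,0,-1,0,0,0.003,0,0,0,-1,0,0,0.003,0,0,0,-1]}}

```text
clock: 5.47
eef_pos: [494.4, -6.4, 18.2]
tcp_rot: [-3.142, -0.0, -0.218]
contact_force: [-0.8, 0.5, 1.0]
opening: 0.136
grasp_force: 59.2
```

```bash
python3 - <<'E'
from h import *
s=r.sense(); print(s['eef_pos'],s['contact_force'],s['wrist_torque'],s['opening'])
E
```

```text
[494.44889022  -6.36185748  18.23346935] [-0.8018814   0.46328818  1.00414932] [0.01884938 0.00580238 0.02851792] 0.13591815325032935
```

{"method": "send_rows", "body": {"targets": [0,0,0,0,0,0,-0.6,0,0,0,0,0,0,-0.4,0,0,0,0,0,0,-0.2,0,0,0,0,0,0,-0.2,0,0,-0.005,0,0,0,-0.2,0,0,-0.015,0,0,0,-0.2,0,0,-0.04,0,0,0,-0.2,0,0,-0.08,0,0,0,-0.2,0,0,-0.12,0,0,0,-0.2,0,0,-0.15,0,0,0,-0.2,0,0,-0.15,0,0,0,-0.2]}}

```text
clock: 6.38
eef_pos: [498.1, -6.5, 175.3]
tcp_rot: [-3.14, -0.01, -0.218]
contact_force: [1.6, -0.6, 0.4]
opening: 0.398
grasp_force: 0.0
```

```bash
python3 - <<'E'
from h import *
L=np.array([507.5,268]); yaw=-.635; g=L-36*np.array([np.cos(yaw),np.sin(yaw)])
print(g); s=r.sense(); print(s['qpos'])
go((*g,180),yaw,((*g,34),yaw))
f=cams.grab_frame('scene'); cv2.imwrite('pics/d.png',cv2.resize(f['color'][150:290,150:340],None,fx=4,fy=4))
np.save('s2.npy',f,allow_pickle=True)
g=cams.grab_frame('top');np.save('t2.npy',g,allow_pickle=True)
E
```

```text
[478.51741893 289.35439052]
[-1.59581542e-02  2.17557811e-01  1.96215159e+00 -7.62217810e-06
  9.51478797e-01  1.77302900e+00]
[-0.0831, -0.2846, -0.0049, -0.0042, -0.0096, 0.4168]
[-0.0846, -0.2843, 0.1411, -0.0042, -0.0096, 0.4168]
```

View pics/d.png

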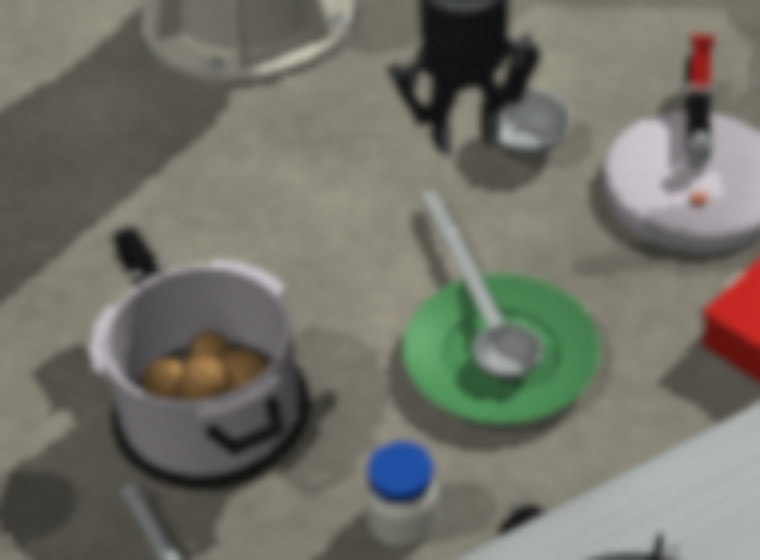

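The ladle lies bowl up in the plate, bowl at (507,350), and the cooker mouth is clear. Next, the lid.

{"method": "send_rows", "body": {"targets": [-0.01,-0.035,0,0,0,0.1,0.2,-0.02,-0.07,0,0,0,0.2,0.2,-0.03,-0.105,0,0,0,0.3,0.2,-0.04,-0.14,0,0,0,0.417,0.2,-0.05,-0.175,0,0,0,0.417,0.2,-0.06,-0.21,0,0,0,0.417,0.2,-0.073,-0.25,0,0,0,0.417,0.2,-0.08,-0.275,0,0,0,0.417,0.2,-0.083,-0.285,0.02,0,0,0.417,0.2,-0.083,-0.285,0.05,0,0,0.417,0.2,-0.083,-0.285,0.07,0,0,0.417,0.2,-0.083,-0.285,0.07,0,0,0.417,0.2]}}

```text
clock: 7.48
eef_pos: [471.4, 288.1, 93.4]
tcp_rot: [3.133, 0.003, -0.634]
contact_force: [-1.0, -0.5, 0.1]
opening: 0.6
grasp_force: 0.0
```

{"method": "send_rows", "body": {"targets": [0,0,0,0,0,0,0.2,0,0,0,0,0,0,0.2]}}

```text
clock: 7.65
eef_pos: [475.3, 289.7, 98.7]
tcp_rot: [3.141, 0.0, -0.636]
contact_force: [0.9, -0.1, 1.2]
opening: 0.596
grasp_force: 0.0
```

```bash
python3 - <<'E'
from h import *
from scipy.optimize import least_squares
L=np.array([507.5,268]); yaw=-.635; g=L-36*np.array([np.cos(yaw),np.sin(yaw)])
s=r.sense(); print(s['eef_pos'],s['tcp_rot'],s['qpos'],s['opening'])
go((*g,34),yaw)
# cooker, ladle gone; keep rim arcs between the lugs
for n,b in(("t2",(315,195,70,70)),("s2",(168,208,62,50))):
    f=np.load(n+".npy",allow_pickle=True).item(); x,y,w,h=b
    m=cv2.inRange(cv2.cvtColor(f["color"],cv2.COLOR_BGR2HSV),(110,8,150),(160,90,255))[y:y+h,x:x+w]; v,u=np.nonzero(m)
    P=onz(f,np.c_[u+x,v+y],110)[:,:2]; c=np.array([516,-286.])
    for _ in range(6):
        a=np.degrees(np.arctan2(*(P-c).T[::-1]))%120; d=np.hypot(*(P-c).T); k=(a>30)&(a<90)&(d>70)&(d<86)
        c=least_squares(lambda q:np.hypot(*(P[k]-q).T)-78,c,loss="soft_l1",f_scale=2).x
    print(n,k.sum(),c.round(1),np.histogram(d[k],[70,74,76,78,80,82,86])[0],np.histogram(np.arctan2(*(P-c).T[::-1])[k],[-3.2,-2,-1,0,1,2,3.2])[0])
f=np.load("t2.npy",allow_pickle=True).item(); cv2.imwrite("pics/e.png",cv2.resize(f["color"][190:300,310:390],None,fx=5,fy=5,interpolation=cv2.INTER_CUBIC))
E
```

```text
[475.30155911 289.72014774  98.71418854] [ 3.14137000e+00  9.95005319e-05 -6.35500067e-01] [5.44712918e-01 4.11761931e-01 1.88896152e+00 9.70673160e-06
 8.41112969e-01 2.75100283e+00] 0.5964756971108388
[0.0028, -0.0016, 0.0647, 0.0002, 0.0001, -0.0005]
t2 52 [ 516.6 -286.1] [ 0  5 24 21  2  0] [16 21  0  0  1 14]
s2 1 [ 528.7 -287.5] [0 0 0 1 0 0] [0 1 0 0 0 0]
```

View pics/e.png

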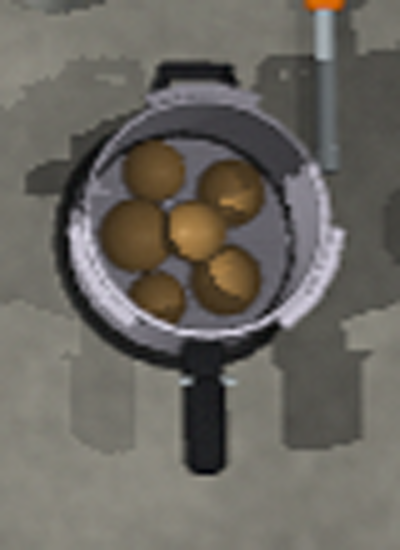

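The cooker handle runs straight down in the crop, with its end at (205,472). The rim is centred near (205,220), and the fitted mouth (516.6, -286) agrees with the handle end being 166 mm out.

{"method": "send_rows", "body": {"targets": [0.002,-0.001,0.02,0,0,0,0.2,0.002,-0.001,0.04,0,0,0,0.2,0.002,-0.001,0.055,0,0,0,0.2,0.002,-0.001,0.064,0,0,0,0.2,0.002,-0.001,0.066,0,0,0,0.2,0.002,-0.001,0.066,0,0,0,0.2,0.002,-0.001,0.066,0,0,0,-1,0.002,-0.001,0.066,0,0,0,-1,0.002,-0.001,0.066,0,0,0,-1,0.002,-0.001,0.066,0,0,0,-1,0.002,-0.001,0.066,0,0,0,-1,0.002,-0.001,0.066,0,0,0,-1], "grip_force": 100}}

```text
clock: 8.65
eef_pos: [478.3, 290.0, 33.8]
tcp_rot: [-3.139, -0.001, -0.636]
contact_force: [-0.5, -1.1, 7.6]
opening: 0.262
grasp_force: 98.9
```

```bash
python3 - <<'E'
from h import *
s=r.sense(); print(s)
E
```

```text
{'clock': 8.65, 'qpos': array([5.42352588e-01, 5.14149519e-01, 1.91430107e+00, 8.74069979e-05,
       7.10849149e-01, 2.74860852e+00]), 'qvel': array([-0.00076305,  0.00126043,  0.00042738,  0.00132564,  0.00015319,
       -0.00011621]), 'joint_efforts': array([  0.23792641, -55.81985593, -21.05723441,  -0.06202138,
        -0.45443575,  -0.16648524]), 'eef_pos': array([478.26097887, 289.98953582,  33.83645979]), 'tcp_rot': array([-3.13945263e+00, -8.25240041e-04, -6.35526660e-01]), 'contact_force': array([-0.50204741, -1.11988272,  7.58530994]), 'wrist_torque': array([-0.18597111,  0.15361636, -0.1450405 ]), 'grasp_force': 98.92080903053284, 'opening': 0.2618192960736099}
```

{"method": "send_rows", "body": {"targets": [0,0,-0.003,0,0,0,-1,0,0,-0.01,0,0,0,-1,0,0,-0.025,0,0,0,-1,0,0,-0.045,0,0,0,-1,0,0,-0.07,0,0,0,-1,0,0,-0.095,0,0,0,-1,0,0,-0.12,0,0,0,-1,0,0,-0.145,0,0,0,-1,0,0,-0.16,0,0,0,-1,0,0,-0.17,0,0,0,-1,0,0,-0.17,0,0,0,-1,0,0,-0.17,0,0,0,-1]}}

```text
clock: 9.65
eef_pos: [477.1, 289.3, 202.2]
tcp_rot: [-3.141, -0.0, -0.635]
contact_force: [0.6, -0.2, -4.6]
opening: 0.258
grasp_force: 98.5
```

```bash
python3 - <<'E'
from h import *
s=r.sense(); print({k:s[k] for k in('eef_pos','tcp_rot','contact_force','wrist_torque','opening','qpos')})
f=cams.grab_frame('scene'); np.save('s3.npy',f,allow_pickle=True)
# orange dot + disc of the lid from the scene view: lid plane at TCP-33.8(origin)
o=s['eef_pos'][2]-33.8; m=cv2.inRange(cv2.cvtColor(f["color"],cv2.COLOR_BGR2HSV),(115,8,120),(165,90,255))
for c in cv2.findContours(m,0,1)[0]:
    if 700<cv2.contourArea(c): print(cv2.boundingRect(c),cv2.contourArea(c),cv2.minEnclosingCircle(onz(f,c.reshape(-1,2),o+24)[:,:2].astype(np.float32)))
ax=np.array([516.6,-286]); 
for y in(.07,.773):
    q=ax-36.6*np.array([np.cos(y),np.sin(y)]); print(y,q)
q2=ax-36.6*np.array([np.cos(.773),np.sin(.773)])
go(((478+q2[0])/2,(290+q2[1])/2,203),.07,((*q2,203),.773),((*q2,160),.773))
E
```

```text
{'eef_pos': array([477.08186577, 289.28849142, 202.22044352]), 'tcp_rot': array([-3.14149123e+00, -3.72563062e-05, -6.35128790e-01]), 'contact_force': array([ 0.5784848 , -0.18624959, -4.56285926]), 'wrist_torque': array([ 0.04876956,  0.03573319, -0.02290793]), 'opening': 0.25796780157726756, 'qpos': array([5.42399508e-01, 2.80046716e-01, 1.80743417e+00, 5.12120298e-06,
       1.05400381e+00, 2.74832209e+00])}
(3, 281, 87, 66) 4184.0 ((633.611083984375, -779.6268310546875), 135.12513732910156)
(304, 147, 49, 30) 842.5 ((515.7238159179688, 261.6753845214844), 94.94036865234375)
0.07 [ 480.08963339 -288.55990821]
0.773 [ 490.40102327 -311.55726155]
[0.1839, 0.2369, -0.0014, 0.0011, 0.001, -0.7052]
[0.3674, 0.4753, -0.0012, 0.0007, 0.0014, -1.4082]
[0.3674, 0.4753, 0.0418, 0.0007, 0.0014, -1.4082]
```

{"method": "send_rows", "body": {"targets": [0.009,0.012,0,0,0,-0.03,-1,0.024,0.031,0,0,0,-0.09,-1,0.042,0.054,0,0,0,-0.16,-1,0.06,0.077,0,0,0,-0.23,-1,0.078,0.1,0,0,0,-0.3,-1,0.096,0.124,0,0,0,-0.37,-1,0.114,0.147,0,0,0,-0.44,-1,0.132,0.17,0,0,0,-0.51,-1,0.15,0.193,0,0,0,-0.58,-1,0.166,0.214,0,0,0,-0.64,-1,0.178,0.23,0,0,0,-0.69,-1,0.184,0.237,0,0,0,-0.705,-1]}}

```text
clock: 10.7
eef_pos: [483.5, -12.8, 200.7]
tcp_rot: [3.141, 0.003, 0.071]
contact_force: [-0.8, 0.6, -4.2]
opening: 0.26
grasp_force: 98.6
```

```bash
python3 - <<'E'
from h import *
go((490.4,-311.6,203),.773)
s=r.sense(); print(s['eef_pos'],s['tcp_rot'])
E
```

```text
[-0.0145, 0.2985, -0.0021, -0.0007, 0.0032, -0.7016]
[483.52451658 -12.84513496 200.71343766] [3.14113765e+00 3.13072672e-03 7.14081771e-02]
```

{"method": "send_rows", "body": {"targets": [-0.001,0.012,0,0,0,-0.03,-1,-0.002,0.036,0,0,0,-0.09,-1,-0.003,0.066,0,0,0,-0.16,-1,-0.004,0.096,0,0,0,-0.23,-1,-0.006,0.126,0,0,0,-0.3,-1,-0.007,0.156,0,0,0,-0.37,-1,-0.009,0.186,0,0,0,-0.44,-1,-0.011,0.216,0,0,0,-0.51,-1,-0.012,0.246,0,0,0,-0.58,-1,-0.013,0.272,0,0,0,-0.64,-1,-0.014,0.29,0,0,0,-0.69,-1,-0.014,0.298,0,0,0,-0.702,-1]}}

```text
clock: 11.7
eef_pos: [490.7, -310.8, 200.5]
tcp_rot: [-3.14, 0.001, 0.773]
contact_force: [0.3, 0.2, -4.2]
opening: 0.257
grasp_force: 98.8
```

{"method": "send_rows", "body": {"targets": [0,0,0,0,0,0,-1,0,0,0.01,0,0,0,-1,0,0,0.02,0,0,0,-1,0,0,0.02,0,0,0,-1,0,0,0.02,0,0,0,-1]}}

```text
clock: 12.12
eef_pos: [491.0, -307.2, 180.9]
tcp_rot: [-3.139, 0.001, 0.772]
contact_force: [-0.2, -0.7, -4.0]
opening: 0.263
grasp_force: 98.8
```

```bash
python3 - <<'E'
from h import *
s=r.sense(); print(s['eef_pos'],s['tcp_rot'],s['contact_force'],s['wrist_torque'],s['qpos'])
go((490.4,-311.6,150),.773)
p=s['eef_pos']; y=s['tcp_rot'][2]; ax=p[:2]+36.6*np.array([np.cos(y),np.sin(y)]); oz=p[2]-33.8; print("lid axis",ax,oz)
f=cams.grab_frame('scene'); g=cams.grab_frame('top'); np.save('s4.npy',f,allow_pickle=True); np.save('t4.npy',g,allow_pickle=True)
u=np.array([np.cos(y),np.sin(y)]); t=np.linspace(0,2*np.pi,60)
def ov(f,x,y0,w,h,s):
    c=cv2.resize(f["color"][y0:y0+h,x:x+w],None,fx=s,fy=s,interpolation=cv2.INTER_CUBIC)
    for ctr,rad,z,col in((ax,96,oz,(0,255,0)),(ax,13,oz+68,(0,255,0)),((516.6,-286),80,110,(0,255,255))):
        P=np.c_[ctr[0]+rad*np.cos(t),ctr[1]+rad*np.sin(t),0*t+z]; q=(proj(f,P)+.5-[x,y0])*s
        cv2.polylines(c,[q.astype(np.int32)],True,col,1)
    P=[[*(ax-150*u),oz+46],[*(ax-168*u),oz+46]]; 
    for q in (proj(f,P)+.5-[x,y0])*s: cv2.circle(c,tuple(map(int,q)),3,(255,0,255),1)
    return c
cv2.imwrite('pics/f.png',np.hstack([ov(f,140,165,100,130,4),ov(g,305,170,95,130,4)]))
E
```

```text
[ 490.96036827 -307.2456185   180.94337101] [-3.13886581e+00  5.11719854e-04  7.72475547e-01] [-0.20750475 -0.72560246 -4.02988696] [-0.02329268  0.0709039   0.04143877] [-5.61851758e-01  3.37128013e-01  1.77917755e+00  1.65063442e-04
  1.02805794e+00  2.36384271e-01]
[-0.0034, 0.0028, 0.0309, -0.0027, 0.0005, -0.0005]
lid axis [ 517.17274499 -281.70210059] 147.14337100764936
```

View pics/f.png

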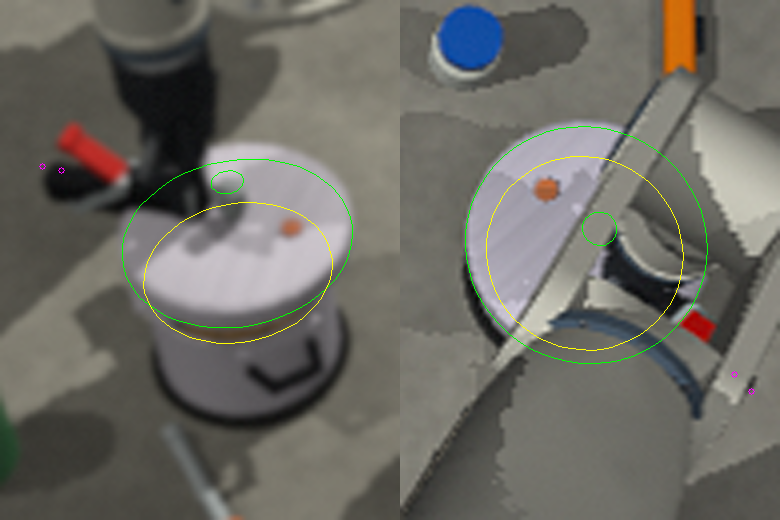

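The pictures show the lid level above the cooker, with its edge matching the predicted circle to about 2 mm and its handle to the lower left by the red dot side. The arm may still be settling, so I'll correct and descend in two steps.

{"method": "send_rows", "body": {"targets": [0,0,0,0,0,0,-1,0,0,0,0,0,0,-1,0,0,0,0,0,0,-1]}}

```text
clock: 12.47
eef_pos: [491.9, -308.8, 182.7]
tcp_rot: [3.141, -0.0, 0.772]
contact_force: [-0.1, -0.1, -3.2]
opening: 0.261
grasp_force: 98.8
```

```bash
python3 - <<'E'
from h import *
s=r.sense(); print(s['eef_pos'],s['tcp_rot'],s['contact_force'])
go((490.4,-311.6,150),.773)
# measured lid from the last views: lilac edge against circle of radius 96 (upper edge approx origin+19..26)
oz=s['eef_pos'][2]-33.8
from scipy.optimize import least_squares
for n,b,a0 in(("t4",(305,190,95,80),None),("s4",(165,195,70,60),None)):
    f=np.load(n+".npy",allow_pickle=True).item(); x,y,w,h=b
    m=np.zeros(f["color"].shape[:2],np.uint8); m[y:y+h,x:x+w]=cv2.inRange(cv2.cvtColor(f["color"],cv2.COLOR_BGR2HSV),(112,8,110),(165,90,255))[y:y+h,x:x+w]
    c=max(cv2.findContours(m,0,1)[0],key=cv2.contourArea); q=cv2.convexHull(c).reshape(-1,2)
    for z in(oz+10,oz+24):
        P=onz(f,q,z)[:,:2]; c=least_squares(lambda k:np.hypot(*(P-k).T)-95.5,(517,-282),loss="cauchy",f_scale=1.5).x
        print(n,len(q),z.round(0),c.round(1),(np.hypot(*(P-c).T)-95.5).round(0).astype(int).tolist())
E
```

```text
[ 491.85822372 -308.76913006  182.67621267] [ 3.14094092e+00 -1.69899947e-04  7.71859585e-01] [-0.1191043  -0.0672663  -3.20772412]
[-0.003, 0.001, 0.0327, 0.0007, -0.0002, -0.0011]
t4 19 159.0 [ 518.7 -279.8] [2, 2, -4, -68, 0, 4, 4, 3, 0, 0, 0, 0, 0, 0, -1, -1, 0, 0, 1]
t4 19 173.0 [ 515.8 -278.5] [1, 1, -5, -68, -1, 4, 3, 2, 0, 0, 0, 0, 0, 0, 0, -1, 0, 0, 0]
s4 27 159.0 [ 514.8 -280.6] [3, 1, -1, 0, -2, -2, -1, -1, -1, 1, 2, 0, 0, 1, 1, 0, 0, -1, 0, 1, 1, 0, -4, -1, -1, 2, 2]
s4 27 173.0 [ 526.8 -284.3] [0, -2, -3, -2, -3, -3, -3, -2, -2, 1, 1, 0, -1, 0, 0, -1, -1, -2, -1, 0, 0, -1, -5, -2, -3, 0, 0]
```

{"method": "send_rows", "body": {"targets": [-0.003,0.001,0.005,0,0,0,-1,-0.003,0.001,0.012,0,0,0,-1,-0.003,0.001,0.02,0,0,0,-1,-0.003,0.001,0.027,0,0,0,-1,-0.003,0.001,0.032,0,0,0,-1,-0.003,0.001,0.034,0,0,0,-1,-0.003,0.001,0.034,0,0,0,-1,-0.003,0.001,0.034,0,0,0,-1,-0.003,0.001,0.034,0,0,0,-1]}}

```text
clock: 13.22
eef_pos: [490.4, -311.7, 148.5]
tcp_rot: [3.141, -0.0, 0.772]
contact_force: [-0.1, 0.6, -4.7]
opening: 0.263
grasp_force: 98.8
```

```bash
python3 - <<'E'
from h import *
s=r.sense(); print(s['eef_pos'],s['tcp_rot'],s['contact_force'],s['wrist_torque'])
go((490.4,-311.6,125),.773)
E
```

```text
[ 490.43371502 -311.7107033   148.54017397] [ 3.14110434e+00 -1.21896187e-04  7.71818414e-01] [-0.09935013  0.63586128 -4.74690937] [-0.07723882  0.06273256 -0.00691658]
[0.0001, -0.0001, 0.0235, 0.0005, -0.0001, -0.0012]
```

{"method": "send_rows", "body": {"targets": [0,0,0.002,0,0,0,-1,0,0,0.004,0,0,0,-1,0,0,0.006,0,0,0,-1,0,0,0.008,0,0,0,-1,0,0,0.01,0,0,0,-1,0,0,0.01,0,0,0,-1,0,0,0.01,0,0,0,-1]}}

```text
clock: 13.8
eef_pos: [490.1, -311.5, 138.1]
tcp_rot: [-3.141, 0.0, 0.772]
contact_force: [0.6, 0.4, -4.0]
opening: 0.262
grasp_force: 98.8
```

```bash
python3 - <<'E'
from h import *
s=r.sense(); print(s['eef_pos'],s['tcp_rot'],s['contact_force'],s['wrist_torque'])
E
```

```text
[ 490.08545453 -311.51677713  138.09884195] [-3.14123989e+00  9.48860033e-05  7.71781587e-01] [ 0.55679202  0.4494658  -4.00754369] [-0.02297426  0.05416405 -0.0234665 ]
```

{"method": "send_rows", "body": {"targets": [0,0,0.002,0,0,0,-1,0,0,0.004,0,0,0,-1,0,0,0.006,0,0,0,-1,0,0,0.008,0,0,0,-1,0,0,0.0095,0,0,0,-1,0,0,0.011,0,0,0,-1,0,0,0.012,0,0,0,-1,0,0,0.012,0,0,0,-1,0,0,0.012,0,0,0,-1]}}

```text
clock: 14.55
eef_pos: [490.2, -311.6, 126.3]
tcp_rot: [-3.142, 0.0, 0.772]
contact_force: [0.2, -0.9, -3.1]
opening: 0.258
grasp_force: 98.8
```

```bash
python3 - <<'E'
from h import *
s=r.sense(); print(s['eef_pos'],s['tcp_rot'],s['contact_force'],s['wrist_torque'])
E
```

```text
[ 490.19345437 -311.57774118  126.25251526] [-3.14154477e+00  6.62082894e-06  7.71819535e-01] [ 0.24821647 -0.87744497 -3.11091302] [-0.04523966  0.01679328  0.02793708]
```

{"method": "send_rows", "body": {"targets": [0,0,0.0007,0,0,0,-1,0,0,0.0014,0,0,0,-1,0,0,0.002,0,0,0,-1,0,0,0.0025,0,0,0,-1,0,0,0.0025,0,0,0,-1,0,0,0.0025,0,0,0,-1]}}

```text
clock: 15.05
eef_pos: [490.5, -311.6, 125.5]
tcp_rot: [3.141, -0.0, 0.772]
contact_force: [-4.2, 4.3, 12.6]
opening: 0.262
grasp_force: 101.4
```

```bash
python3 - <<'E'
from h import *
s=r.sense(); print(s['eef_pos'],s['tcp_rot'],s['contact_force'],s['wrist_torque'])
ax=np.array([516.6,-286]); t0=.772
for y in(.72,.62,.52,.42,.32,.22,.12,.02,-.012,-.03):
    print(y); go((*(ax-36.6*np.array([np.cos(y),np.sin(y)])),124.5),y)
E
```

```text
[ 490.46774641 -311.64515889  125.45177883] [ 3.14085306e+00 -2.50663560e-04  7.71784219e-01] [-4.24474155  4.27662256 12.6366719 ] [ 0.52754319  1.00201866 -0.07142682]
0.72
[0.0001, -0.002, 0.001, 0.0007, -0.0003, 0.0518]
0.62
[0.0004, -0.0057, 0.0009, 0.0007, -0.0003, 0.1518]
0.52
[0.0012, -0.0093, 0.0009, 0.0007, -0.0003, 0.2518]
0.42
[0.0023, -0.0128, 0.0009, 0.0007, -0.0004, 0.3518]
0.32
[0.0037, -0.0161, 0.0009, 0.0007, -0.0004, 0.4518]
0.22
[0.0054, -0.0193, 0.0009, 0.0007, -0.0004, 0.5518]
0.12
[0.0075, -0.0224, 0.0009, 0.0006, -0.0005, 0.6518]
0.02
[0.0099, -0.0252, 0.0009, 0.0006, -0.0005, 0.7518]
-0.012
[0.0107, -0.026, 0.0009, 0.0006, -0.0005, 0.7838]
-0.03
[0.0112, -0.0265, 0.0009, 0.0006, -0.0005, 0.8018]
```

{"method": "send_rows", "body": {"targets": [0,0,-0.0015,0,0,0,-1,0,0,-0.0015,0,0,0,-1,0.0001,-0.002,-0.0015,0,0,0.05,-1,0.0002,-0.0038,-0.0015,0,0,0.1,-1,0.0004,-0.0057,-0.0015,0,0,0.15,-1,0.0008,-0.0075,-0.0015,0,0,0.2,-1,0.0012,-0.0093,-0.0015,0,0,0.25,-1,0.0012,-0.0093,-0.0015,0,0,0.25,-1,0.0012,-0.0093,-0.0015,0,0,0.25,-1]}}

```text
clock: 15.8
eef_pos: [484.7, -304.1, 125.4]
tcp_rot: [3.141, -0.0, 0.523]
contact_force: [-0.2, 0.8, 0.0]
opening: 0.259
grasp_force: 99.3
```

```bash
cat > st.py <<'E'
from h import *
s=r.sense(); print(s['eef_pos'].round(1),s['tcp_rot'].round(4),s['contact_force'].round(1),s['wrist_torque'].round(2),s['opening'],s['clock'])
p=s['eef_pos'];y=s['tcp_rot'][2];print("axis",p[:2]+36.6*np.array([np.cos(y),np.sin(y)]))
E
python3 st.py; python3 - <<'E'
from h import *
ax=np.array([516.6,-286])
for y in(.42,.32,.22,.12,.02,-.012,-.03): print(y); go((*(ax-36.6*np.array([np.cos(y),np.sin(y)])),126),y)
E
```

```text
[ 484.7 -304.1  125.4] [ 3.1415e+00 -2.0000e-04  5.2330e-01] [-0.2  0.8  0. ] [-0.03  0.1  -0.01] 0.2588593745663273 15.8
axis [ 516.45114555 -285.78842508]
0.42
[0.0002, -0.0035, -0.0006, 0.0001, -0.0002, 0.1033]
0.32
[0.0008, -0.0071, -0.0006, 0.0001, -0.0003, 0.2033]
0.22
[0.0017, -0.0107, -0.0006, 0.0001, -0.0003, 0.3033]
0.12
[0.003, -0.0141, -0.0006, 0.0001, -0.0003, 0.4033]
0.02
[0.0046, -0.0174, -0.0006, 0.0001, -0.0003, 0.5033]
-0.012
[0.0051, -0.0184, -0.0006, 0.0001, -0.0003, 0.5353]
-0.03
[0.0055, -0.019, -0.0006, 0.0001, -0.0003, 0.5533]
```

{"method": "send_rows", "body": {"targets": [0.0001,-0.0017,0,0,0,0.05,-1,0.0002,-0.0035,0,0,0,0.1,-1,0.0005,-0.0053,0,0,0,0.15,-1,0.0008,-0.0071,0,0,0,0.2,-1,0.0012,-0.0089,0,0,0,0.25,-1,0.0017,-0.0107,0,0,0,0.3,-1,0.0023,-0.0124,0,0,0,0.35,-1,0.003,-0.0141,0,0,0,0.4,-1,0.0038,-0.0158,0,0,0,0.45,-1,0.0046,-0.0174,0,0,0,0.5,-1,0.0046,-0.0174,0,0,0,0.5,-1,0.0046,-0.0174,0,0,0,0.5,-1]}}

```text
clock: 16.8
eef_pos: [479.8, -286.7, 125.0]
tcp_rot: [-3.141, 0.0, 0.024]
contact_force: [-0.0, 0.0, -3.4]
opening: 0.259
grasp_force: 99.0
```

```bash
python3 st.py; python3 - <<'E'
from h import *
ax=np.array([516.4,-285.8])
for y in(-.012,-.03,-.05,-.06): print(y); go((*(ax-36.6*np.array([np.cos(y),np.sin(y)])),126),y)
E
```

```text
[ 479.8 -286.7  125. ] [-3.1414e+00  3.0000e-04  2.4500e-02] [-0.   0.  -3.4] [ 0.02 -0.06  0.05] 0.2585500574467721 16.8
axis [ 516.3847469  -285.76090579]
-0.012
[0.0, -0.0013, -0.001, -0.0002, 0.0003, 0.0365]
-0.03
[0.0001, -0.002, -0.001, -0.0002, 0.0003, 0.0545]
-0.05
[0.0001, -0.0027, -0.001, -0.0002, 0.0003, 0.0745]
-0.06
[0.0001, -0.003, -0.001, -0.0002, 0.0003, 0.0845]
```

{"method": "send_rows", "body": {"targets": [0,-0.0007,0,0,0,0.018,-1,0,-0.0013,0,0,0,0.036,-1,0,-0.0013,0,0,0,0.036,-1,0,-0.0013,0,0,0,0.036,-1]}}

```text
clock: 17.13
eef_pos: [479.6, -286.1, 125.2]
tcp_rot: [3.14, 0.001, -0.011]
contact_force: [-2.2, -5.3, -5.5]
opening: 0.26
grasp_force: 99.1
```

```bash
python3 st.py
```

```text
[ 479.6 -286.1  125.2] [ 3.14e+00  7.00e-04 -1.14e-02] [-2.2 -5.3 -5.5] [-0.83  0.34  1.49] 0.2596619961102632 17.1333
axis [ 516.19474991 -286.52147559]
```

{"method": "send_rows", "body": {"targets": [0,-0.0007,0,0,0,0.02,-1,0,-0.0007,0,0,0,0.02,-1,0,-0.0007,0,0,0,0.02,-1]}}

```text
clock: 17.38
eef_pos: [479.6, -286.0, 125.2]
tcp_rot: [3.139, 0.001, -0.029]
contact_force: [-2.2, -8.0, -6.3]
opening: 0.258
grasp_force: 100.7
```

```bash
python3 st.py
```

```text
[ 479.6 -286.   125.2] [ 3.1385e+00  7.0000e-04 -2.9100e-02] [-2.2 -8.  -6.3] [-1.17  0.27  2.6 ] 0.2578404309779438 17.3833
axis [ 516.22427742 -287.09844791]
```

{"method": "send_rows", "body": {"targets": [0,0.0006,0,0,0,-0.02,-1,0,0.0006,0,0,0,-0.02,-1,0,0.0006,0,0,0,-0.02,-1]}}

```text
clock: 17.63
eef_pos: [479.6, -286.1, 125.2]
tcp_rot: [3.14, 0.001, -0.012]
contact_force: [-2.4, -6.6, -4.6]
opening: 0.258
grasp_force: 99.2
```

```bash
python3 st.py
```

```text
[ 479.6 -286.1  125.2] [ 3.14e+00  6.00e-04 -1.16e-02] [-2.4 -6.6 -4.6] [-0.86  0.32  1.54] 0.2583703763206078 17.6333
axis [ 516.19528029 -286.57162153]
```

{"method": "send_rows", "body": {"targets": [0,0.0006,0,0,0,-0.02,-1,0,0.0006,0,0,0,-0.02,-1,0,0.0006,0,0,0,-0.02,-1]}}

```text
clock: 17.88
eef_pos: [479.6, -286.1, 125.2]
tcp_rot: [3.141, 0.0, 0.006]
contact_force: [-2.8, -5.7, -3.4]
opening: 0.26
grasp_force: 98.9
```

```bash
python3 st.py; python3 - <<'E'
from h import *
f=cams.grab_frame('scene');g=cams.grab_frame('top'); np.save('s5.npy',f,allow_pickle=True); np.save('t5.npy',g,allow_pickle=True)
h=cv2.cvtColor(f["color"],cv2.COLOR_BGR2HSV)
m=cv2.inRange(h,(0,120,60),(8,255,255)); m[:190]=0; m[270:]=0; m[:,:150]=0; m[:,250:]=0
v,u=np.nonzero(m); print("red scene",len(u),u.min(),u.max(),v.min(),v.max(),u.mean(),v.mean())
# dark pixels of both handles at the scene view, per row
m=cv2.inRange(h,(0,0,0),(180,255,50))
for y in range(186,222): 
    x=np.nonzero(m[y,160:230])[0]+160; print(y,(x.min(),x.max(),len(x)) if len(x) else '',end=' ; ')
ax=np.array([516.4,-286.])
print()
for y in(-.03,0,.03,.06):
    d=-np.array([np.cos(y),np.sin(y)]); n=np.array([-d[1],d[0]])
    print(y,"cooker end c",proj(f,[[*(ax+166*d+13*k*n),100] for k in(-1,1)]).round(1).tolist(),"lid end",proj(f,[[*(ax+168*d+13*k*n),137] for k in(-1,1)]).round(1).tolist())
E
```

```text
[ 479.6 -286.1  125.2] [3.1415e+00 4.0000e-04 5.6000e-03] [-2.8 -5.7 -3.4] [-0.73  0.45  0.45] 0.2597145233134468 17.8833
axis [ 516.18681277 -285.88162737]
red scene 2 204 205 239 241 204.5 240.0
186 (np.int64(192), np.int64(198), 7) ; 187 (np.int64(190), np.int64(198), 9) ; 188 (np.int64(176), np.int64(199), 11) ; 189 (np.int64(176), np.int64(199), 10) ; 190 (np.int64(176), np.int64(199), 12) ; 191 (np.int64(177), np.int64(199), 14) ; 192 (np.int64(177), np.int64(199), 23) ; 193 (np.int64(177), np.int64(199), 23) ; 194 (np.int64(177), np.int64(200), 24) ; 195 (np.int64(178), np.int64(200), 23) ; 196 (np.int64(178), np.int64(201), 24) ; 197 (np.int64(178), np.int64(206), 29) ; 198 (np.int64(178), np.int64(208), 31) ; 199 (np.int64(178), np.int64(208), 31) ; 200 (np.int64(178), np.int64(207), 30) ; 201 (np.int64(177), np.int64(207), 31) ; 202 (np.int64(177), np.int64(207), 31) ; 203 (np.int64(178), np.int64(206), 29) ; 204 (np.int64(178), np.int64(206), 27) ; 205 (np.int64(178), np.int64(206), 27) ; 206 (np.int64(178), np.int64(205), 28) ; 207 (np.int64(177), np.int64(205), 29) ; 208
[... 236 characters left out ...]
 23) ; 214 (np.int64(175), np.int64(199), 23) ; 215 (np.int64(176), np.int64(198), 23) ; 216 (np.int64(179), np.int64(198), 20) ; 217 (np.int64(180), np.int64(198), 19) ; 218 (np.int64(181), np.int64(199), 19) ; 219 (np.int64(187), np.int64(198), 12) ; 220 (np.int64(187), np.int64(197), 11) ; 221 (np.int64(188), np.int64(195), 7) ; 
-0.03 cooker end c [[185.0, 203.4], [178.4, 205.9]] lid end [[183.2, 195.8], [176.5, 198.3]]
0 cooker end c [[183.7, 203.8], [177.1, 206.5]] lid end [[181.9, 196.3], [175.2, 198.9]]
0.03 cooker end c [[182.4, 204.3], [175.9, 207.0]] lid end [[180.6, 196.7], [174.0, 199.4]]
0.06 cooker end c [[181.1, 204.8], [174.7, 207.6]] lid end [[179.3, 197.2], [172.7, 200.1]]
```

```bash
python3 - <<'E'
from h import *
T=np.load("t2.npy",allow_pickle=True).item(); h=cv2.cvtColor(T["color"],cv2.COLOR_BGR2HSV)
c=np.array([516.6,-286.1])
m=cv2.inRange(h,(110,8,140),(160,90,255))[190:275,315:385]; v,u=np.nonzero(m)
P=onz(T,np.c_[u+315,v+190],106)[:,:2]-c; d=np.hypot(*P.T); a=np.degrees(np.arctan2(P[:,1],P[:,0]))
k=(d>83)&(d<92)
for a0 in(0,120,-120):
    x=(a[k]-a0+180)%360-180; x=np.sort(x[abs(x)<45]); print(a0,len(x),"edges",x[:3].round(1),x[-3:].round(1),"mid",((x[0]+x[-1])/2).round(1),"mean",x.mean().round(1))
def dark(z,x0,y0,w,hh):
    m=cv2.inRange(h,(0,0,0),(180,255,60))[y0:y0+hh,x0:x0+w]; v,u=np.nonzero(m); return onz(T,np.c_[u+x0,v+y0],z)[:,:2]
H=dark(100,338,266,26,22)
for x0 in range(350,410,10):
    q=H[(H[:,0]>=x0)&(H[:,0]<x0+10)]; print(x0,len(q),q[:,1].min().round(1),q[:,1].max().round(1),q[:,1].mean().round(1))
print("handle mean",H.mean(0),"yaw vs centre",np.arctan2(c[1]-H[:,1].mean(),c[0]-H[:,0].mean()))
E=dark(80,336,200,26,8); print("ear",len(E),E.mean(0),E[:,1].min(),E[:,1].max(),"yaw handle->ear",np.arctan2(E[:,1].mean()-H[:,1].mean(),E[:,0].mean()-H[:,0].mean()))
S=np.load("s2.npy",allow_pickle=True).item(); h=cv2.cvtColor(S["color"],cv2.COLOR_BGR2HSV)
m=cv2.inRange(h,(0,0,0),(180,255,50))[204:216,174:188]; v,u=np.nonzero(m); q=onz(S,np.c_[u+174,v+204],98)[:,:2]
print("scene handle",len(q),q.mean(0),q.min(0),q.max(0))
# lid: red lever and tip from current scene view
for n in("s5","t5"):
    f=np.load(n+".npy",allow_pickle=True).item(); h=cv2.cvtColor(f["color"],cv2.COLOR_BGR2HSV)
    m=cv2.inRange(h,(0,130,50),(8,255,255))|cv2.inRange(h,(174,130,50),(180,255,255)); k,_,st,ce=cv2.connectedComponentsWithStats(m)
    for i in range(1,k):
        if st[i,4]>8: print(n,st[i],ce[i].round(1),onz(f,ce[i],163).round(0))
E
```

```text
0 17 edges [-15.2 -13.1  -8.4] [15.8 20.8 22.8] mid 3.8 mean 2.9
120 55 edges [-26.3 -24.3 -24.1] [24.2 25.4 25.9] mid -0.2 mean 0.6
-120 51 edges [-24.4 -22.7 -21.3] [23.7 24.  24.2] mid -0.1 mean 1.4
350 20 -296.0 -273.6 -285.7
360 30 -296.2 -273.6 -284.3
370 26 -296.4 -273.8 -285.8
380 24 -296.6 -273.9 -285.2
390 24 -296.7 -274.1 -285.4
400 21 -296.8 -274.2 -285.9
handle mean [ 379.76256653 -285.33765794] yaw vs centre -0.005571093777861539
ear 56 [ 617.42520153 -284.92898605] -313.1785652773569 -256.3761455499222 yaw handle->ear 0.001719544531158092
scene handle 49 [ 385.04761817 -292.57029452] [ 361.44755045 -304.79212414] [ 408.09155377 -283.26667648]
s5 [65  5 16  6 42] [72.2  7.8] [[-1908.  -175.   163.]]
s5 [47  9 14  5 33] [53.4 10.9] [[-1918.  -305.   163.]]
s5 [31 12 16  5 36] [38.2 14.1] [[-1913.  -408.   163.]]
s5 [ 0 17 20  8 72] [ 9.  20.2] [[-1905.  -602.   163.]]
s5 [93 22  4  4  9] [94.9 23.9] [[-1484.  -116.   163.]]
s5 [10 25 14 10 97] [16.8 29.3] [[-1687.  -577.   163.]]
s5 [80 25  7  7 27] [83.6 27.5] [[-1460.  -195.   163.]]
s5 [ 0 29  8  9 47] [ 3. 33.] [[-16
[... 676 characters left out ...]
  48] [511.8 193.7] [[999. 754. 163.]]
s5 [531 203   9  10  26] [535.3 208.4] [[1093.  759.  163.]]
s5 [539 202   4   7  13] [540.6 205.2] [[1094.  792.  163.]]
s5 [326 212  34  34 698] [341.7 228.4] [[796. 103. 163.]]
s5 [111 250  24  20 380] [122.9 259.3] [[ 541. -545.  163.]]
s5 [459 312   6   6  16] [461.6 314.8] [[1224.  182.  163.]]
t5 [376  52  23   5 100] [387.3  54. ] [[1117. -407.  163.]]
t5 [403  52  25   6 110] [415.1  54.1] [[1117. -499.  163.]]
t5 [188 163  38  33 838] [206.7 178.8] [[676. 184. 163.]]
t5 [549 212   7   5   9] [551.6 214.6] [[ 576. -902.  163.]]
t5 [419 229  24  23 416] [430.7 239.7] [[ 489. -528.  163.]]
t5 [ 23 238   8   3  21] [ 26.4 239. ] [[471. 736. 163.]]
```

{"method": "send_rows", "body": {"targets": [0,0,0,0,0,0,-0.3,0,0,0,0,0,0,0,0,0,0,0,0,0,0,0,0,-0.02,0,0,0,0,0,0,-0.05,0,0,0,0,0,0,-0.08,0,0,0,0,0,-0.04,-0.08,0,0,0,0,0,-0.08,-0.08,0,0,0,0,0,-0.12,-0.08,0,0,0,0,0,-0.16,-0.08,0,0,0,0,0,-0.2,-0.08,0,0,0,0,0,-0.24,-0.08,0,0,0,0]}}

```text
clock: 18.98
eef_pos: [478.4, -43.8, 205.8]
tcp_rot: [-3.141, -0.001, 0.005]
contact_force: [1.0, 0.0, 0.4]
opening: 0.502
grasp_force: 0.0
```

{"method": "send_rows", "body": {"targets": [0,0,0,0,0,0,0]}}

```text
clock: 19.07
eef_pos: [478.2, -40.0, 205.7]
tcp_rot: [-3.139, -0.001, 0.009]
contact_force: [0.3, -0.0, 0.7]
opening: 0.502
grasp_force: 0.0
```

```bash
python3 st.py; cat > lid.py <<'E'
from h import *
import sys
n=sys.argv[1]
f=cams.grab_frame('top'); np.save(n+'.npy',f,allow_pickle=True); h=cv2.cvtColor(f["color"],cv2.COLOR_BGR2HSV)
m=cv2.inRange(h,(112,8,110),(165,90,255)); m[:,:310]=0; m[:,395:]=0; m[:185]=0; m[275:]=0
c=max(cv2.findContours(m,0,1)[0],key=cv2.contourArea); P=onz(f,cv2.convexHull(c).reshape(-1,2),115)[:,:2].astype(np.float32)
print("disc",cv2.fitEllipse(P),cv2.minEnclosingCircle(P))
def reg(m,z,b,lab):
    x,y,w,hh=b; v,u=np.nonzero(m[y:y+hh,x:x+w]); Q=onz(f,np.c_[u+x,v+y],z)[:,:2]; mu=Q.mean(0); e=np.linalg.eigh(np.cov(Q.T))[1][:,1]; e*=np.sign(e[0])
    print(lab,len(u),mu.round(1),"dir",np.arctan2(e[1],e[0]).round(3),"min/max",Q.min(0).round(0),Q.max(0).round(0)); return Q
dk=cv2.inRange(h,(0,0,0),(180,255,50))
bl=reg(dk,149,(335,240,30,26),"block")
for x0 in range(420,500,10):
    q=bl[(bl[:,0]>=x0)&(bl[:,0]<x0+10)]
    if len(q): print(x0,len(q),q[:,1].min().round(1),q[:,1].max().round(1),q[:,1].mean().round(1))
H=reg(dk,137,(335,262,30,34),"handle")
for x0 in range(330,420,10):
    q=H[(H[:,0]>=x0)&(H[:,0]<x0+10)]
    if len(q): print(x0,len(q),q[:,1].min().round(1),q[:,1].max().round(1))
rd=cv2.inRange(h,(0,130,40),(8,255,255))|cv2.inRange(h,(174,130,40),(180,255,255))
reg(rd,165,(335,235,30,55),"lever")
st=cv2.inRange(h,(0,0,0),(180,40,255))
E
python3 lid.py t6
```

```text
[478.2 -40.  205.7] [-3.1388e+00 -6.0000e-04  9.1000e-03] [ 0.3 -0.   0.7] [-0.01  0.01  0.03] 0.5024029559247163 19.0667
axis [514.79643059 -39.64477937]
disc ((515.2105712890625, -283.1862487792969), (189.37481689453125, 191.98985290527344), 28.645978927612305) ((514.7249755859375, -283.279541015625), 96.3528823852539)
block 147 [ 452.9 -278.6] dir -0.48 min/max [ 406. -294.] [ 486. -230.]
420 5 -239.1 -229.6 -233.4
430 21 -292.8 -273.8 -283.3
440 21 -292.9 -273.9 -283.4
450 21 -293.1 -274.1 -283.6
460 22 -293.2 -274.2 -283.3
470 27 -293.4 -274.4 -284.2
480 14 -293.5 -274.5 -284.0
handle 112 [ 372.1 -278.3] dir 0.352 min/max [ 348. -297.] [ 417. -247.]
340 4 -283.7 -274.3
350 26 -293.3 -268.2
360 32 -293.5 -268.2
370 25 -296.7 -271.6
380 6 -275.0 -271.7
390 6 -275.1 -271.8
400 3 -275.2 -275.1
410 10 -275.3 -246.9
lever 116 [ 397.4 -284.6] dir 0.141 min/max [ 377. -299.] [ 421. -271.]
```

The block, handle end and disc all give the lid yaw at about -0.027 against the cooker's 0.00, so the handles are in line to about 1.5 degrees, against the stop. Next, the lever.

```bash
python3 -c "
from h import *
go((381,-281.8,205),0.0)"
```

```text
[-0.1, 0.2383, 0.0004, -0.0011, -0.0008, 0.0102]
```

{"method": "send_rows", "body": {"targets": [-0.012,0.03,-0.01,0,0,0.01,-1,-0.025,0.06,-0.01,0,0,0.01,-1,-0.038,0.09,-0.01,0,0,0.01,-1,-0.05,0.12,-0.01,0,0,0.01,-1,-0.063,0.15,-0.01,0,0,0.01,-1,-0.076,0.18,-0.01,0,0,0.01,-1,-0.088,0.21,-0.01,0,0,0.01,-1,-0.096,0.23,-0.01,0,0,0.01,-1,-0.1,0.238,-0.01,0,0,0.01,-1,-0.1,0.238,-0.01,0,0,0.01,-1,-0.1,0.238,-0.01,0,0,0.01,-1,-0.1,0.238,-0.01,0,0,0.01,-1]}}

```text
clock: 20.12
eef_pos: [380.0, -283.8, 215.3]
tcp_rot: [-3.141, -0.0, -0.004]
contact_force: [0.1, 0.1, 1.0]
opening: -0.001
grasp_force: 0.0
```

```bash
python3 -c "
from h import *
s=r.sense(); print(s['eef_pos'],s['opening'],s['contact_force'])
go((381,-281.8,185),0.0,((377,-281.6,170),0),((373,-281.5,155),0),((371,-281.4,147.5),0))"
```

```text
[ 380.02760433 -283.83529643  215.26463508] -0.0008778102316817262 [0.05246067 0.11652262 0.98290685]
[0.001, -0.002, 0.0303, -0.0005, -0.0001, -0.0043]
[-0.003, -0.0022, 0.0453, -0.0005, -0.0001, -0.0043]
[-0.007, -0.0023, 0.0603, -0.0005, -0.0001, -0.0043]
[-0.009, -0.0024, 0.0678, -0.0005, -0.0001, -0.0043]
```

{"method": "send_rows", "body": {"targets": [0.001,-0.002,0.015,0,0,0,-1,0.001,-0.002,0.03,0,0,0,-1,0,-0.002,0.035,0,0,0,-1,-0.002,-0.002,0.04,0,0,0,-1,-0.003,-0.002,0.045,0,0,0,-1,-0.004,-0.002,0.05,0,0,0,-1,-0.006,-0.002,0.055,0,0,0,-1,-0.007,-0.002,0.06,0,0,0,-1,-0.008,-0.002,0.064,0,0,0,-1,-0.009,-0.002,0.066,0,0,0,-1,-0.009,-0.002,0.067,0,0,0,-1,-0.009,-0.002,0.067,0,0,0,-1]}}

```text
clock: 21.12
eef_pos: [370.8, -282.5, 148.1]
tcp_rot: [3.142, 0.0, -0.004]
contact_force: [-0.3, -0.2, 0.4]
opening: -0.002
grasp_force: 0.0
```

```bash
python3 st.py
```

```text
[ 370.8 -282.5  148.1] [ 3.1416e+00  1.0000e-04 -4.3000e-03] [-0.3 -0.2  0.4] [ 0.   -0.03 -0.01] -0.002336992188024615 21.1167
axis [ 407.43150872 -282.6793299 ]
```

{"method": "send_rows", "body": {"targets": [0,0,0.001,0,0,0,-1,0,0,0.002,0,0,0,-1,0,0,0.003,0,0,0,-1,0,0,0.003,0,0,0,-1]}}

```text
clock: 21.45
eef_pos: [370.6, -282.5, 145.3]
tcp_rot: [3.141, 0.0, -0.004]
contact_force: [-2.8, 0.4, 4.8]
opening: 0.002
grasp_force: 2.8
```

```bash
python3 st.py
```

```text
[ 370.6 -282.5  145.3] [ 3.1414e+00  4.0000e-04 -4.1000e-03] [-2.8  0.4  4.8] [-0.08  0.54  0.01] 0.001954263929901977 21.45
axis [ 407.20992456 -282.68946095]
```

{"method": "send_rows", "body": {"targets": [0,0,0.001,0,0,0,-1,0,0,0.001,0,0,0,-1]}}

```text
clock: 21.62
eef_pos: [370.4, -282.6, 144.5]
tcp_rot: [3.141, 0.001, -0.004]
contact_force: [-5.1, -0.7, 6.5]
opening: 0.002
grasp_force: 3.4
```

```bash
python3 st.py
```

```text
[ 370.4 -282.6  144.5] [ 3.1413e+00  9.0000e-04 -3.9000e-03] [-5.1 -0.7  6.5] [-0.17  0.73 -0.02] 0.0018230120138300787 21.6167
axis [ 406.96972154 -282.76867151]
```

{"method": "send_rows", "body": {"targets": [0,0,-0.003,0,0,0,-1,0,0,-0.02,0,0,0,-1,0,0,-0.06,0,0,0,-1,0,0,-0.09,0,0,0,-1,0,-0.04,-0.09,0,0,0,-1,0,-0.08,-0.09,0,0,0,-1,0,-0.12,-0.09,0,0,0,-1,0,-0.16,-0.09,0,0,0,-1,0,-0.2,-0.09,0,0,0,-1,0,-0.24,-0.09,0,0,0,-1,0,-0.25,-0.09,0,0,0,-1,0,-0.25,-0.09,0,0,0,-1]}}

```text
clock: 22.62
eef_pos: [371.8, -29.9, 234.5]
tcp_rot: [-3.141, -0.001, -0.0]
contact_force: [-0.1, 0.1, -0.1]
opening: -0.004
grasp_force: 0.0
```

```bash
python3 st.py; python3 lid.py t7; python3 - <<'E'
from h import *
f=np.load('t7.npy',allow_pickle=True).item(); h=cv2.cvtColor(f["color"],cv2.COLOR_BGR2HSV)
m=cv2.inRange(h,(0,130,40),(8,255,255))|cv2.inRange(h,(174,130,40),(180,255,255)); v,u=np.nonzero(m[235:295,335:365]); Q=onz(f,np.c_[u+335,v+235],146)[:,:2]
print("lever at z146: x",Q[:,0].min(),Q[:,0].max())
for x0 in range(360,430,10):
    q=Q[(Q[:,0]>=x0)&(Q[:,0]<x0+10)]; print(x0,len(q),q[:,1].mean() if len(q) else '')
s=cams.grab_frame('scene'); h=cv2.cvtColor(s["color"],cv2.COLOR_BGR2HSV)
m=cv2.inRange(h,(0,130,40),(8,255,255)); m[:185]=0; m[230:]=0; m[:,:165]=0; m[:,215:]=0
v,u=np.nonzero(m); print("scene red",len(u),u.min(),u.max(),v.min(),v.max())
ax=np.array([516.2,-285.5]); d=np.array([-1,.027])
print("flat hinge/tip",proj(s,[[*(ax+92*d),146],[*(ax+150*d),146]]),"raised tip",proj(s,[[*(ax+136*d),182]]))
E
```

```text
[371.8 -29.9 234.5] [-3.1408e+00 -7.0000e-04 -1.0000e-04] [-0.1  0.1 -0.1] [-0.01 -0.    0.02] -0.003751024339231955 22.6167
axis [408.41694383 -29.88581241]
disc ((516.548828125, -283.124755859375), (187.38812255859375, 192.31271362304688), 13.169784545898438) ((514.8109130859375, -283.21868896484375), 96.35955047607422)
block 169 [ 450.4 -277.4] dir -0.487 min/max [ 406. -294.] [ 486. -230.]
420 13 -292.6 -229.6 -254.1
430 24 -292.8 -270.6 -281.7
440 24 -292.9 -270.8 -281.9
450 24 -293.1 -270.9 -282.0
460 23 -293.2 -271.0 -282.8
470 27 -293.4 -274.4 -284.2
480 14 -293.5 -274.5 -284.0
handle 82 [ 375.3 -274.3] dir 0.305 min/max [ 348. -296.] [ 417. -247.]
340 4 -283.7 -274.3
350 27 -296.5 -268.2
360 15 -293.4 -268.2
370 6 -271.7 -268.4
380 6 -271.8 -268.6
390 6 -271.9 -268.7
400 5 -275.2 -268.8
410 13 -272.2 -246.9
lever 147 [ 388.3 -281.4] dir 0.009 min/max [ 361. -295.] [ 418. -270.]
lever at z146: x 362.79966775904336 419.7587729086683
360 25 -284.7782984606975
370 24 -284.36941752295326
380 24 -284.5223546894252
390 24 -284.67452846691606
400 24 -283.1304301673531
410 26 -284.88465448866356
420 0 
scene red 75 177 187 198 208
flat hinge/tip [[187.4419191  208.0441024 ]
 [181.29654024 198.17210527]] raised tip [[181.15851118 193.10056539]]
```

```bash
python3 -c "
from h import *
print(r.sign_off())"
```

```text
the job is handed in; nothing more can be done
None
```

The job is handed in: the ladle lies bowl up in the empty green plate, the lid is seated and turned until its handle is within about 2° of in line with the cooker's, and the red lever is flat. It took about 23 s of the 69 s allowed.

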